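Dip the coffee-capsule column and mark its level

ROBOT

A 6-joint arm with a two-finger parallel gripper is mounted at the origin on a cart in front of the work surface, level with it; the furniture and walls round the work are solid. World frame = base frame: x ahead of the robot, y to its left, z up, the work surface at z = 0. Lengths are in mm, angles in rad, forces in N, time in s.
With the tool pointing down it reaches from about 425 to 950 mm from the base axis. Payload 14.7 kg.
Tool frame: the origin (TCP) lies midway between the tips of the shut fingers; the grasp point (between the pads) lies 19 mm behind it; z points along the fingers, y is the line along which they close (so a half turn about z gives the same grasp; the last joint's range is limited). The gripper opens to 85 mm and grips with 20 to 120 N. Pads are 22 mm wide; open, the fingers measure 114 mm over their backs; the gripper's body (76 mm by 85 mm) begins 54 mm behind the grasp point. The pads swing forward as they close: fully open they stand 13 mm farther back than shut.
Start: joints at [-1.167, 0.48, 1.596, -0, 1.065, -0.047], TCP at [283.21, -585.051, 231.297] pointing down, gripper open.
Joint ranges: [-2.75, 2.75], [-0.82, 2.05], [0.23, 2.67], [-1.56, 4.7], [0.09, 2.69], [-2.92, 2.92]. Speed limits (rad/s): [1.89, 1.89, 2.39, 3.01, 3.01, 3.01].

INTERFACE

Orientations are given as a unit quaternion [w, x, y, z].
In Python, from plant import r gives the robot as it stands.
- The arm moves only by the tool jog_arm, never from a script. Its argument "motion" is one flat list of numbers, 5 for each row, row after row: the closure, from 0 (fully open) to 1 (shut), then the shift along the world's x, y, z in units of 25 mm (1.0 is 25 mm), then the turn about the world's z in units of 6 degrees (1.0 is 6 degrees). A call has 1 to 12 rows; each row shifts and turns the commanded pose from where the row before left it; what a row does not reach is not made up. A row lasts 1/10 s, in which the tool goes at most 50 mm and 8.59 degrees, less where a joint would pass 70% of its speed; a pose out of reach is approached as far as the arm can. A call is refused whole if a number of a shift passes 1 or a number of a turn 1, either way. A call with a gripper value outside its range is refused whole. The fingers move at their own pace and stop on an object; the grip force is fixed at half the most. Time passes only in rows, so rows that do not move let the fingers close. It gives the time, the measured TCP pose, the force, the opening and the grip force at its end, in the units of the state.
- r.observe(): the state, without advancing time (a new reading comes with each control period).
- r.camera(name): name is "scene" or "top"; returns (picture, depth): 400x640x3 uint8, blue, green, red; 400x640 float32, mm along the optical axis (not along the pixel's ray), 0 where there is no reading.
- r.get_calibration(name): a dict with "fx", "fy", "cx", "cy" (pixels), "world_to_cam" (4x4, takes a point from world to camera coordinates). Camera axes: x right, y up, looking along -z (the intrinsics and any distortion apply to the point x, -y, -z); pixel columns grow to the right and rows downward; lengths in mm; the calibration is good to about 2 mm. A picture is of the moment at which its call begins. get_calibration takes no time and is no camera call.
- r.sign_off(): hands the job in; it is judged then, once.
The state is a dict: "time": time; "qpos": joint angles; "joint_velocities": joint speeds; "joint_torque": joint torques, N m; "tool_pos": TCP position; "tcp_rot": TCP orientation; "ft_force": force on the tool from outside, world axes, zero at the start; "wrist_torque": the same for the moment, N m; "width": finger opening in mm; "grip_force": force on a finger pad.
Only numpy, scipy, OpenCV 4.12 (cv2) and the standard library are available. Lean on these libraries where they do the work, as an engineer would, in place of code of your own. Each camera call takes 0.05 s, during which the arm holds its last target. There are 200 camera calls.

TASK

Find out how full the red coffee-capsule column is: take its black cap off and lay it flat, knob up, on the worktop, then lower the blue-headed dip rod gently into the column's bore until it bottoms and let go of it there. Then record the reading by sliding the yellow marker on the mast until it is level with the very top of the rod's blue head, and let it go; the rod stays in the column. Leave everything else standing where it is.

Things in the scene. Friction and masses are not known exactly. Their poses are not given: they have to be found in the camera images.
- station: Dip station, fixed: black base plate 90 (x) x 230 (y) x 12 mm, its centre at y -10 mm of this frame. Origin on the worktop, z up. At x 0, y +70 mm: red square column 56 x 56 mm, top 90 mm above the worktop, with a vertical blind bore (see bore_mouth). At x 0, y -105 mm: steel mast 10 mm in diameter with a 16 mm end knob, 260 mm high. Black rings on mast and rod are 10 mm apart.
- bore_mouth (a point): Centre of the bore's mouth in the middle of the column's top, 90 mm above the worktop. Round bore, 15 mm in diameter with a 4 mm lead-in chamfer. Capsules inside close it at an unknown depth, 35 to 80 mm below the mouth; they bear the rod's weight, and yield slowly if pushed with over 12 N. Axes as the station's.
- marker (a joint): Height of the marker on the mast: its mid height is 110 mm + this value above the worktop; range 0 to 0.130 m, up is positive. It slides with about 3 N of friction, stays where it is left, and starts low (below every possible reading).
- marker_grip (a point): Centre of the marker's yellow grip block (14 along station x, 26 along station y, 26 mm high), at station x 0, y -40 mm, 65 mm from the mast. Its height is the marker's height. Best pinched from above, fingers closing along station x. At its mid height a thin yellow pointer juts toward the column to station y -9 mm, and a black arm 8 mm high runs to the mast. Axes as the station's.
- cap: Loose black square cap over the column, 65 x 65 mm: plate with its upper face 14 mm above the origin, skirt 8 mm deep round the column's top with 1.5 mm of play, round light wooden knob on top, 24 mm in diameter, 23 to 48 mm above the origin. Origin at the centre of the skirt's lower edge, z up; on the column it is 82 mm above the worktop. 90 g.
- dip_rod: Loose steel dip rod, 160 mm long, upright: a 12 mm shaft with a chamfered foot and on top a round blue head 24 mm in diameter, from 132 to 160 mm above the foot. Origin at the centre of its foot, z along the rod to the head. It starts in the bore of the wooden stand, its foot 5 mm above the worktop. 70 g.
- rod_top (a point): Centre of the top face of the rod's blue head, 160 mm from its foot.
- rod_stand: Fixed wooden block 75 x 75 x 45 mm with a 15 mm bore, 40 mm deep, in the middle of its top, in which the rod stands. Origin at the centre of its underside. (Room: wall cabinets hang over the back of the worktop, from 460 mm above it; their doors stand at world x 0.58 m and their bar handles, from 525 mm up, reach out to x 0.54 m: keep the wrist clear of them.)
- mill: Bystander: wooden pepper mill, 58 mm in diameter, 170 mm tall, loose, beside the rod stand. Origin at the centre of its underside, as for the others below.
- sauce: Bystander: small sauce bottle with green cap, 47 mm in diameter, 186 mm tall, loose, beside the rod stand on the other side.
- spice: Bystander: spice jar with red cap, 45 mm in diameter, 106 mm tall, loose, beside the station.
- salt_shaker: Bystander: glass salt shaker with a steel cap, 44 mm in diameter, 90 mm tall, loose, beside the station.
- honey: Bystander: jar with dark twist lid, 71 mm in diameter, 110 mm tall, loose.
- tuna: Bystander: flat green tin, 75 mm in diameter, 58 mm tall, loose.
- cup: Bystander: white espresso cup, 58 x 85 mm over its handle, 56 mm tall, loose. Origin under the middle of the 58 x 85 mm outline.
Things that resemble listed ones, but are neither listed nor needed, are in the scene too. Of the things that look like the cap, the larger one is meant.

How it is judged (in metres and radians):
On the way, in this order (a step that is already met when the one before it is completed fails the run):
1. the cap is off the column and lies flat, knob up, on the worktop, let go (height (world z) of cap below 0.005 m and angle between cap's own z axis and vertical below 0.08 rad and linear speed of cap below 0.02 m/s and contact force between the fingers and cap below 0.1 N and contact force between cap and station below 0.05 N), for 0.2 s.
2. the rod stands bottomed in the column's bore, let go and at rest (horizontal distance between dip_rod and bore_mouth below 0.006 m and z of dip_rod in the frame of bore_mouth below -0.03 m and angle between dip_rod's own z axis and vertical below 0.12 rad and linear speed of dip_rod below 0.01 m/s and contact force between the fingers and dip_rod below 0.1 N), for 0.2 s.
3. the marker is level with the rod's top, within 5 mm, let go (z of rod_top in the frame of marker_grip between -0.005 and 0.005 m and velocity of joint marker between -0.005 and 0.005 m/s and contact force between the fingers and station below 0.1 N), for 0.2 s.
At the end, for the whole second after the job is handed in: Cap flat, knob up, on the worktop, clear of the station; rod bottomed in the column's bore (foot over 30 mm below the column's top, within 6 mm of the bore axis, tilt under 0.12 rad); marker mid height within 5 mm of the height of the rod's top; all let go and at rest (all of step 1 and all of step 2 and all of step 3); the robot touches nothing.
It fails at once if the rod or the cap is dropped (moves faster than 0.6 m/s while the fingers do not hold it) ((linear speed of dip_rod above 0.6 m/s and contact force between the fingers and dip_rod below 0.05 N) or (linear speed of cap above 0.6 m/s and contact force between the fingers and cap below 0.05 N)).
It fails at once if the capsules are rammed: more than 60 N between the rod and the station (contact force between dip_rod and station above 60 N).
It fails at once if a bystander (mill, sauce bottle, spice jar, salt shaker, honey jar, tin, cup) is moved more than 25 mm or tipped more than 0.3 rad (distance of any of mill, sauce, spice, salt_shaker, honey, tuna, cup from where it was at the start of the episode above 0.025 m or angle between any of mill, sauce, spice, salt_shaker, honey, tuna, cup's own z axis and vertical above 0.3 rad).
It also fails if it takes over 72 s, if anything falls off the work surface, if the arm or the gripper's body presses on something with over 40 N, if the wrist force passes 120 N, or if a joint passes its speed limit or range.

## Working session

There is one attempt and no reset: what is moved stays moved. The work goes in short steps, Python scripts to look and compute and a tool call to move; the robot and the scene stay as the last step left them, time stands still between calls to the robot, and variables do not carry over. Pictures are saved under pics/ and viewed, at most 10 in all, crops included, and the job is handed in when it is done.

Besides the shell and the picture viewer there is one more tool, called after ">>>" in YAML: its name, and indented under it one key for each argument. jog_arm: Moves the arm, as the interface text tells. Its arguments: {"type":"object","properties":{"motion":{"type":"array"}},"required":["motion"]}

```bash
mkdir -p pics; ls
python3 - <<'E'
from plant import r
import cv2,numpy as np
for n in("scene","top"):
    p,d=r.camera(n); cv2.imwrite(f"pics/{n}0.png",p); np.save(f"pics/{n}0.npy",d)
    c=r.get_calibration(n); print(n,{k:(np.round(v,3).tolist()) for k,v in c.items()}, (d>0).mean())
print(r.observe())
E
```

```text
pics
scene {'fx': 394.449, 'fy': 394.449, 'cx': 321.58, 'cy': 200.062, 'world_to_cam': [[-0.472, -0.881, 0.023, 195.821], [0.533, -0.264, 0.804, -337.133], [-0.702, 0.391, 0.594, -1143.281], [0.0, 0.0, 0.0, 1.0]]} 0.9958203125
top {'fx': 379.336, 'fy': 379.336, 'cx': 321.997, 'cy': 200.789, 'world_to_cam': [[-0.023, -1.0, 0.011, -39.959], [0.993, -0.021, 0.113, -495.588], [-0.112, 0.013, 0.994, -1279.582], [0.0, 0.0, 0.0, 1.0]]} 0.9959765625
{'time': 0.1, 'qpos': array([-1.16659855e+00,  4.80762317e-01,  1.59679267e+00,  3.78226170e-05,
        1.06510637e+00, -4.66153603e-02]), 'joint_velocities': array([ 3.73597873e-05, -1.55612074e-04, -2.03437557e-03, -1.12527324e-03,
        1.37457517e-03,  4.62557722e-04]), 'joint_torque': array([-9.48662341e-05, -9.52259731e+01, -4.31041396e+01, -2.87978128e-05,
        5.16859800e-03,  2.84360439e-06]), 'tool_pos': array([ 283.08281491, -584.7193522 ,  230.7477661 ]), 'tcp_rot': array([-5.28779084e-04,  9.74705229e-01,  2.23493694e-01, -7.87540756e-05]), 'ft_force': array([ 0.05988339,  0.55007692, -0.28092173]), 'wrist_torque': array([-0.00134852,  0.01531757,  0.01561189]), 'grip_force': 0.0, 'width': 85.24507431819161}
```

View pics/scene0.png

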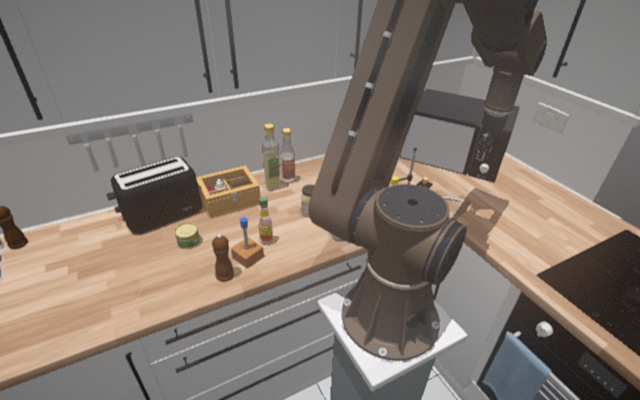

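View pics/top0.png

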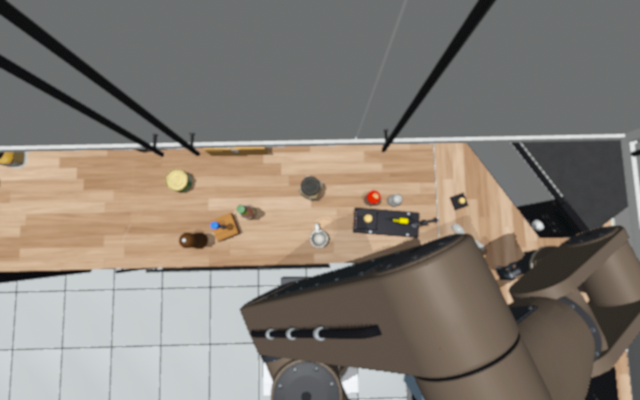

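The top view shows the station with the cap knob at about (368,218), the yellow marker at (402,221) and the mast near (430,222). It also shows the rod's blue head at (214,226), the mill at (190,240), the sauce bottle at (245,210), the cup at (319,238) and a small decoy cap at (459,201). In the scene view the rod head is at (244,222), and the arm hides the station.

```bash
cat > h.py <<'E'
import cv2,numpy as np
from plant import r
def world(n,d):
    c=r.get_calibration(n); v,u=np.mgrid[:400,:640]
    P=np.stack([(u-c["cx"])/c["fx"]*d,-(v-c["cy"])/c["fy"]*d,-d,np.ones_like(d)],-1)
    return (P@np.linalg.inv(c["world_to_cam"]).T)[...,:3]
def ray(n,u,v):
    c=r.get_calibration(n); M=np.linalg.inv(c["world_to_cam"])
    d=M[:3,:3]@np.array([(u-c["cx"])/c["fx"],-(v-c["cy"])/c["fy"],-1]); return M[:3,3],d
def plane(n,u,v,z):
    o,d=ray(n,u,v); return o+d*(z-o[2])/d[2]
def tri(a,b):
    (o,d),(p,e)=ray("scene",*a),ray("top",*b)
    s=np.linalg.lstsq(np.stack([d,-e],1),p-o,rcond=None)[0]
    q,w=o+d*s[0],p+e*s[1]; return (q+w)/2,np.linalg.norm(q-w)
def blobs(p,lo,hi,roi,amin=4):
    h=cv2.cvtColor(p,cv2.COLOR_BGR2HSV); m=cv2.inRange(h,lo,hi)
    k=np.zeros_like(m); x0,y0,x1,y1=roi; k[y0:y1,x0:x1]=m[y0:y1,x0:x1]
    n,L,S,C=cv2.connectedComponentsWithStats(k); return [(S[i,4],C[i].round(1),L==i) for i in range(1,n) if S[i,4]>=amin]
E
python3 - <<'E'
from h import *
T=cv2.imread("pics/top0.png");S=cv2.imread("pics/scene0.png")
WT=world("top",np.load("pics/top0.npy"));WS=world("scene",np.load("pics/scene0.npy"))
def rep(t,img,W,lo,hi,roi):
    for a,c,m in blobs(img,lo,hi,roi): print(t,a,c,"med",np.median(W[m],0).round(),"max",np.percentile(W[m],90,axis=0).round())
rep("blueT",T,WT,(105,120,60),(130,255,255),(200,210,240,245))
rep("blueS",S,WS,(105,120,60),(130,255,255),(230,210,260,250))
rep("yelT",T,WT,(22,150,120),(35,255,255),(350,200,440,240))
rep("knobT",T,WT,(8,60,120),(21,255,255),(360,210,376,226))
rep("blackT",T,WT,(0,0,0),(180,255,60),(345,203,442,240))
for n,p in dict(mast=(430,222),mill=(189,240),millhead=(185,240),sauce=(241,209),cup=(319,238),spice=(374,197),salt=(394,199),honey=(311,184),sm=(459,201)).items(): print(n,WT[p[1],p[0]].round())
cv2.imwrite("pics/c1.png",cv2.resize(T[170:260,170:480],None,fx=2.58,fy=2.58,interpolation=cv2.INTER_CUBIC))
E
```

```text
blueT 38 [214.5 224.8] med [412. 281. 163.] max [418. 289. 166.]
blueS 25 [243.2 220. ] med [406. 283. 166.] max [416. 290. 169.]
yelT 77 [401.5 220.3] med [ 416. -303.  139.] max [ 424. -286.  147.]
knobT 40 [367.8 217.9] med [ 428. -196.   99.] max [ 438. -181.  130.]
blackT 10 [376.7 213.7] med [ 444. -241.   13.] max [ 450. -226.   95.]
blackT 110 [360.8 224.9] med [ 402. -175.   93.] max [ 428. -166.   97.]
blackT 17 [390.6 218.2] med [ 431. -287.   12.] max [ 434. -282.   15.]
blackT 46 [412.1 219.8] med [ 422. -357.   13.] max [ 433. -331.  137.]
blackT 6 [421.5 222.3] med [ 407. -359.  144.] max [ 409. -357.  150.]
blackT 7 [375.  228.4] med [ 394. -233.   10.] max [ 399. -216.   91.]
blackT 7 [415.1 235.3] med [ 370. -371.   11.] max [ 372. -368.   13.]
mast [ 404. -366.  212.]
mill [368. 361. 154.]
millhead [368. 368. 170.]
sauce [457. 197. 183.]
cup [368. -38.   3.]
spice [ 494. -218.  111.]
salt [ 489. -288.   85.]
honey [542. -15. 106.]
sm [ 483. -521.   38.]
```

View pics/c1.png

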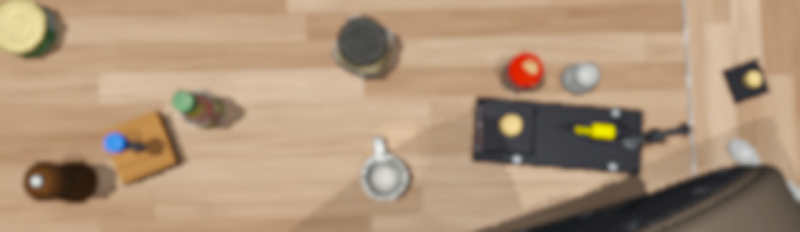

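The enlarged crop confirms this: the light knob sits on the large black cap, the yellow grip and pointer are next to it, and the mast leans away to the right. The rod stand has the blue head over it, between the mill and the sauce bottle.

Run:
```python
from h import *
T=cv2.imread("pics/top0.png");WT=world("top",np.load("pics/top0.npy"))
print("rod head tri",tri((243.2,220),(214.5,224.8)))
kz=WT[215:221,365:371,2];print(kz.round())
print("knob",plane("top",367.8,217.9,128))
m=[b for b in blobs(T,(22,150,120),(35,255,255),(350,200,440,240))][0][2]
v,u=np.nonzero(m);print("yel px",u.min(),u.max(),v.min(),v.max());
print("yel heights",np.round(WT[m][:,2]).reshape(-1)[:80])
for vv in range(v.min(),v.max()+1): print(vv,''.join('#' if x else '.' for x in m[vv,u.min():u.max()+1]))
g=m&(u.min()<=0) if 0 else m
# mast: highest points near the mast
reg=np.zeros(m.shape,bool);reg[205:240,415:445]=1
q=reg&(WT[...,2]>200)&(WT[...,2]<300);print("mast pts",q.sum(),WT[q].round()[:12])
```

```text
rod head tri (array([412.70878858, 281.91852514, 161.24125216]), np.float64(0.3402867585232794))
[[129. 130. 129. 130. 125.  95.]
 [129. 132. 128. 128. 129. 130.]
 [127. 126. 131. 127. 127. 129.]
 [128. 125. 132. 127. 127. 126.]
 [127. 129. 127. 133. 130. 129.]
 [129. 132. 128. 130. 128.  98.]]
knob [ 425.55816644 -193.5812638   128.        ]
yel px 393 408 217 223
yel heights [  13.  144.  146.  144.  143.  142.  142.  140.   10.   10.  134.  134.
   16.   16.    9.  134.  145.  146.  143.  144.  147.  145.  148.  146.
   10.   14.  134.  134.  133.  129.  137.  136.  148.  146.  144.  144.
 1328.  144.  145.  144.  139.  139.    7.   20.   14.   13.   11.  133.
  145.  150.  147.  145.  151.  146.  142.  148.  136.  139.  129.  137.
  142.  143.  141.  145.  146.  144.  143.    9.    9.   13.   10.    7.
   15.   18.   13.   13.    9.]
217 ........#.......
218 ......#########.
219 ################
220 ################
221 ################
222 .....###########
223 .......########.
mast pts 41 [[ 416. -362.  256.]
 [ 415. -364.  259.]
 [ 416. -367.  257.]
 [ 413. -360.  253.]
 [ 413. -362.  255.]
 [ 413. -364.  259.]
 [ 413. -367.  258.]
 [ 412. -369.  261.]
 [ 414. -364.  200.]
 [ 413. -364.  210.]
 [ 412. -363.  222.]
 [ 411. -362.  236.]]
```

>>> jog_arm:
  motion: [0,0,0.5,0.9,-0.4,0,0,0.5,0.9,-0.4,0,0,0.5,0.9,-0.4,0,0,0.5,0.9,-0.4,0,0.5,1,0,-0.4,0,0.5,1,0,-0.4,0,0.5,1,0,-0.4,0,0.5,1,0,-0.4,0,0.5,1,0,-0.4,0,0.5,1,0,-0.4,0,0.5,1,0,-0.4,0,0.5,1,0,-0.4]

```text
time: 1.3
tool_pos: [383.4, -333.9, 321.1]
tcp_rot: [-0.0, 1.0, -0.027, -0.0]
ft_force: [-0.2, -0.1, -0.6]
width: 85.5
grip_force: 0.0
```

>>> jog_arm:
  motion: [0,0.3,1,0,0,0,0.3,1,0,0,0,0.3,1,0,0,0,0.3,1,0,0,0,0.3,1,0,0,0,0.2,0.65,0,0,0,0,0,-1,0,0,0,0,-1,0,0,0,0,-1,0,0,0,0,-1,0,0,0,0,0,0]

```text
time: 2.4
tool_pos: [423.9, -192.8, 218.7]
tcp_rot: [-0.001, 1.0, -0.026, -0.002]
ft_force: [0.3, -0.3, 0.1]
width: 85.3
grip_force: 0.0
```

Run:
```python
from h import *
S,d=r.camera("scene");cv2.imwrite("pics/s1.png",S);np.save("pics/s1.npy",d)
T,dt=r.camera("top")
cv2.imwrite("pics/c2.png",np.vstack([cv2.resize(S[120:260,300:500],(800,560))[:300],cv2.resize(T[180:255,300:500],(800,300))]))
```

```text
(no output)
```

View pics/c2.png

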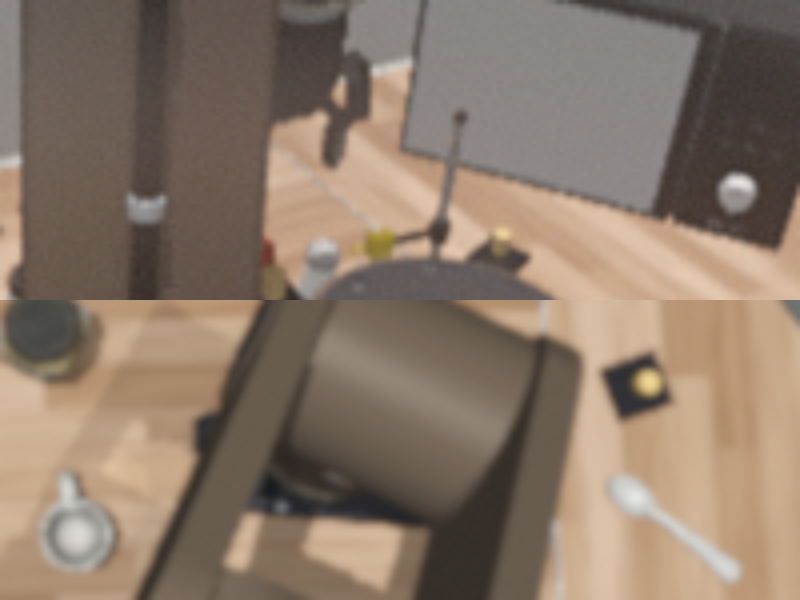

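In the scene crop the marker is near (395,180) and the mast top near (415,149), but the arm hides the knob. In the top crop the arm hides the station. I therefore use the earlier knob fix, whose depth reading of 128–130 mm matches the expected 130 mm.

>>> jog_arm:
  motion: [0,0.05,0,-0.9,0,0,0,0,-0.9,0,0,0,0,-0.9,0,0,0,0,-0.8,0,0,0,0,-0.6,0,0,0,0,-0.3,0,0,0,0,0,0,0,0,0,0,0]

```text
time: 3.3
tool_pos: [427.6, -194.2, 112.2]
tcp_rot: [0.0, 1.0, -0.026, 0.001]
ft_force: [-0.3, -0.2, -0.6]
width: 85.3
grip_force: 0.0
```

>>> jog_arm:
  motion: [0,-0.08,0,-0.3,0,0,0,0,-0.2,0,0,0,0,0,0,1,0,0,0,0,1,0,0,0,0,1,0,0,0,0,1,0,0,0,0,1,0,0,0,0,1,0,0,0,0,1,0,0,0,0,1,0,0,0,0,1,0,0,0,0]

```text
time: 4.5
tool_pos: [425.0, -193.8, 99.1]
tcp_rot: [0.0, 1.0, -0.026, 0.0]
ft_force: [-2.2, 1.6, 8.4]
width: 22.2
grip_force: 58.4
```

>>> jog_arm:
  motion: [1,0,0,0.1,0,1,0,0,0.2,0,1,0,0,0.4,0,1,0,0,0.6,0,1,0,0,0.6,0,1,0,0,0.6,0,1,0,0,0,0]

```text
time: 5.2
tool_pos: [426.1, -194.4, 163.5]
tcp_rot: [0.001, 1.0, -0.026, 0.002]
ft_force: [-0.2, -0.2, -1.1]
width: 22.3
grip_force: 58.8
```

>>> jog_arm:
  motion: [1,0.2,0.6,0,0,1,0.35,0.9,0,0,1,0.4,0.9,0,0,1,0.4,0.9,0,0,1,0.2,0.6,0,0,1,0,0.1,-0.5,0,1,0,0,-0.9,0,1,0,0,-1,0,1,0,0,-1,0,1,0,0,-1,0,1,0,0,-0.7,0,1,0,0,-0.3,0]

```text
time: 6.4
tool_pos: [462.7, -93.5, 24.7]
tcp_rot: [-0.0, 1.0, -0.026, -0.001]
ft_force: [-0.6, -0.2, -0.8]
width: 22.3
grip_force: 58.8
```

>>> jog_arm:
  motion: [1,0,0,0,0,1,0,0,0,0]

```text
time: 6.6
tool_pos: [464.0, -93.9, 26.7]
tcp_rot: [0.0, 1.0, -0.026, 0.0]
ft_force: [-0.1, 0.4, -1.2]
width: 22.1
grip_force: 58.8
```

Cap is about 9 mm up. I lower it gently until it touches.

>>> jog_arm:
  motion: [1,0,0,-0.12,0,1,0,0,-0.12,0,1,0,0,-0.06,0,1,0,0,-0.04,0,1,0,0,0,0,1,0,0,0,0]

```text
time: 7.2
tool_pos: [463.7, -93.8, 17.8]
tcp_rot: [-0.0, 1.0, -0.026, 0.0]
ft_force: [0.5, 0.1, -0.6]
width: 22.2
grip_force: 58.8
```

>>> jog_arm:
  motion: [1,0,0,-0.02,0,0,0,0,0,0,0,0,0,0,0,0,0,0,0,0,0,0,0,0,0,0,0,0,0,0,0,0,0,0,0,0,0,0,0.3,0,0,0,0,0.7,0,0,0,0,1,0,0,0,0,1,0,0,0,0,1,0]

```text
time: 8.4
tool_pos: [463.5, -93.8, 118.8]
tcp_rot: [0.0, 1.0, -0.026, 0.0]
ft_force: [1.6, -0.3, -0.4]
width: 85.6
grip_force: 0.0
```

>>> jog_arm:
  motion: [0,0,0.6,1,1,0,0,1,1,1,0,0,1,1,1,0,0,1,1,1,0,0,1,0.8,1,0,0,1,0,1,0,0,1,0,1,0,-0.2,1,0,1,0,-0.4,1,0,1,0,-0.4,1,0,1,0,-0.4,1,0,1,0,-0.4,1,0,1]

```text
time: 9.6
tool_pos: [418.0, 197.1, 237.8]
tcp_rot: [0.0, 0.823, 0.568, 0.0]
ft_force: [0.1, 0.1, -0.7]
width: 85.0
grip_force: 0.0
```

>>> jog_arm:
  motion: [0,-0.25,1,0,1,0,0,1,0,1,0,0,1,0,0.9,0,0,0.45,0,0,0,0,0,0,0,0,0,0,0,0]

```text
time: 10.2
tool_pos: [412.2, 281.8, 237.3]
tcp_rot: [0.0, 0.729, 0.684, -0.0]
ft_force: [-0.2, -0.2, -1.0]
width: 85.6
grip_force: 0.0
```

Run:
```python
from h import *
T,d=r.camera("top");cv2.imwrite("pics/t2.png",T);np.save("pics/t2.npy",d)
S,ds=r.camera("scene");cv2.imwrite("pics/s2.png",S);np.save("pics/s2.npy",ds)
cv2.imwrite("pics/c3.png",np.vstack([cv2.resize(S[140:240,300:500],(700,300)),cv2.resize(T[180:250,290:450],(700,300),interpolation=2)]))
W=world("top",d)
for lo,hi in (((0,120,60),(8,255,255)),((172,120,60),(180,255,255))):
  for a,c,m in blobs(T,lo,hi,(340,190,445,245)): print(a,c,np.median(W[m],0).round(),np.percentile(W[m],[5,95],axis=0).round().tolist())
```

```text
144 [372.7 197.5] [ 492. -214.  103.] [[477.0, -252.0, -1.0], [515.0, -197.0, 108.0]]
323 [366.  218.5] [ 427. -193.   88.] [[399.0, -230.0, 11.0], [454.0, -166.0, 92.0]]
8 [376.  215.5] [ 441. -238.   10.] [[430.0, -239.0, 7.0], [452.0, -237.0, 15.0]]
```

View pics/c3.png

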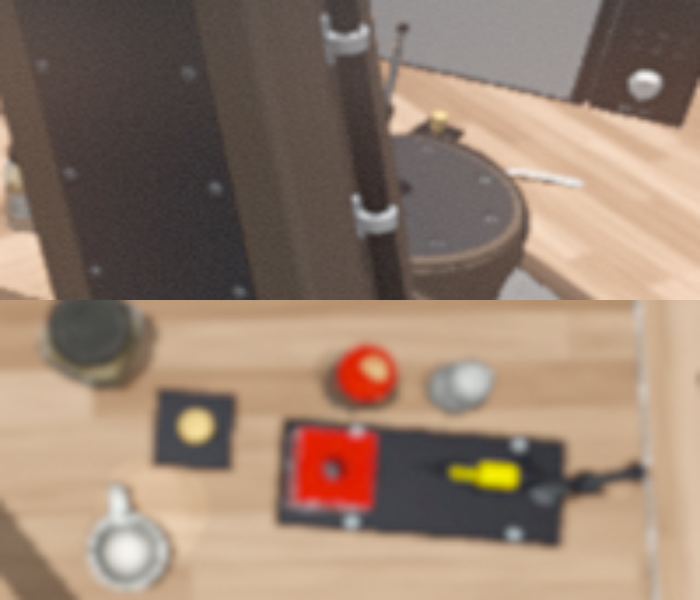

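The top crop shows the cap lying flat, well clear of the station. The red column top has its dark bore at about pixel (366,219), and the marker grip is at about (404,221).

Run:
```python
from h import *
T=cv2.imread("pics/t2.png");W=world("top",np.load("pics/t2.npy"))
m=cv2.inRange(cv2.cvtColor(T,cv2.COLOR_BGR2HSV),(0,120,150),(8,255,255));m[:, :350]=0;m[:,382:]=0;m[:205]=0;m[240:]=0
top=((m>0)&(W[...,2]>80)).astype(np.uint8)
c=max(cv2.findContours(top,0,2)[0],key=cv2.contourArea)
f=np.zeros_like(m);cv2.drawContours(f,[c],-1,1,-1)
v,u=np.nonzero(f);R=cv2.minAreaRect(c);print("rect",R,"centroid",u.mean(),v.mean())
print("col centre",plane("top",u.mean(),v.mean(),90),plane("top",*R[0],90))
v,u=np.mgrid[215:225,361:372];w=np.clip(150-T[215:225,361:372,2].astype(float),0,None)
print(T[215:225,361:372,2]);pu,pv=(u*w).sum()/w.sum(),(v*w).sum()/w.sum();print("bore",pu,pv,plane("top",pu,pv,89))
b=max(blobs(T,(22,150,120),(35,255,255),(350,200,440,240)),key=lambda b:b[0])[2]
g=b&(W[...,2]>138)&(W[...,2]<160);v,u=np.nonzero(g);gr=u>=399;print("grip top z",np.median(W[g][:,2]),plane("top",u[gr].mean(),v[gr].mean(),146))
cz=W[205:213,327:343];print("cap z",np.median(cz[...,2]), cz[4,8])
```

```text
rect ((365.5, 218.5), (17.0, 17.0), 90.0) centroid 365.48979591836735 218.55102040816325
col centre [ 426.06723742 -191.01165862   90.        ] [ 426.23345755 -191.0510432    90.        ]
[[225 224 221 215 211 209 212 217 221 223 223]
 [224 222 214 201 187 184 192 204 215 221 223]
 [224 219 204 179 155 148 161 185 204 217 222]
 [224 216 195 161 129 118 134 167 196 214 222]
 [224 216 193 157 125 116 128 161 194 214 221]
 [224 218 200 170 143 135 145 173 200 216 222]
 [225 222 211 193 177 170 177 194 210 220 223]
 [225 223 220 213 206 203 206 213 219 223 224]
 [225 225 224 222 220 219 220 222 223 224 225]
 [226 225 225 225 224 224 224 224 224 225 225]]
bore 365.9441340782123 218.74301675977654 [ 425.46904108 -192.60511619   89.        ]
grip top z 145.24806824641314 [ 415.25569325 -299.75699595  146.        ]
cap z 15.16883438036848 [464.06515479 -94.4502535   40.64733109]
```

>>> jog_arm:
  motion: [0,0,0,-0.8,0,0,0,0,-1,0,0,0,0,-1,0,0,0,0,-0.9,0,0,0,0,-0.5,0,0,0,0,-0.1,0,0,0,0,0,0,0,0,0,0,0]

```text
time: 11.1
tool_pos: [413.0, 282.6, 130.7]
tcp_rot: [0.0, 0.729, 0.685, 0.001]
ft_force: [0.2, -0.8, 0.3]
width: 85.4
grip_force: 0.0
```

>>> jog_arm:
  motion: [1,0,0,0,0,1,0,0,0,0,1,0,0,0,0,1,0,0,0,0,1,0,0,0,0,1,0,0,0,0,1,0,0,0,0,1,0,0,0,0,1,0,0,0,0]

```text
time: 12.0
tool_pos: [412.7, 282.6, 130.1]
tcp_rot: [0.0, 0.729, 0.685, 0.0]
ft_force: [-0.3, -0.1, 5.3]
width: 22.5
grip_force: 58.4
```

>>> jog_arm:
  motion: [1,0,0,0.2,0,1,0,0,0.5,0,1,0,0,0.9,0,1,0,0,1,0,1,0,0,1,0,1,0,0,1,0,1,0,0,1,0,1,0,0,1,0,1,0,0,1,0,1,0,0,0.4,0,1,0,0,0,0]

```text
time: 13.1
tool_pos: [412.9, 282.7, 331.3]
tcp_rot: [0.0, 0.729, 0.685, 0.001]
ft_force: [0.5, 0.6, -1.4]
width: 22.1
grip_force: 58.8
```

>>> jog_arm:
  motion: [1,0,-0.6,0,0,1,0.2,-0.9,0,0,1,0.2,-1,0,0,1,0.2,-1,0,0,1,0.2,-1,0,0,1,0.2,-1,0,0,1,0.2,-1,0,0,1,0.2,-1,0,0,1,0.2,-1,0,0,1,0,-1,0,0,1,0,-1,0,0,1,0,-1,0,0]

```text
time: 14.3
tool_pos: [451.1, -6.6, 328.4]
tcp_rot: [-0.001, 0.729, 0.685, -0.001]
ft_force: [-0.4, 0.2, -1.1]
width: 22.5
grip_force: 58.8
```

>>> jog_arm:
  motion: [1,0,-1,-0.3,0,1,0,-1,-0.5,0,1,-0.1,-1,-0.5,0,1,-0.2,-1,-0.5,0,1,-0.2,-1,-0.4,0,1,-0.2,-1,-0.2,0,1,-0.2,-0.8,0,0,1,-0.2,-0.5,0,0,1,0,-0.23,0,0,1,0,0,0,0,1,0,0,0,0]

```text
time: 15.4
tool_pos: [425.0, -192.8, 269.7]
tcp_rot: [-0.0, 0.729, 0.685, 0.0]
ft_force: [-0.1, -0.7, -0.9]
width: 22.3
grip_force: 58.8
```

>>> jog_arm:
  motion: [1,0,0,-0.5,0,1,0,0,-0.6,0,1,0,0,-0.5,0,1,0,0,-0.4,0,1,0,0,-0.3,0,1,0,0,-0.2,0,1,0,0,-0.2,0,1,0,0,0,0]

```text
time: 16.2
tool_pos: [424.8, -193.2, 201.9]
tcp_rot: [-0.0, 0.729, 0.685, -0.0]
ft_force: [0.0, -0.5, -0.8]
width: 22.4
grip_force: 58.8
```

>>> jog_arm:
  motion: [1,0,0,-0.2,0,1,0,0,-0.2,0,1,0,0,-0.2,0,1,0,0,-0.15,0,1,0,0,-0.05,0,1,0,0,0,0]

```text
time: 16.8
tool_pos: [424.9, -193.3, 182.1]
tcp_rot: [-0.0, 0.729, 0.685, -0.0]
ft_force: [0.6, 0.4, -1.0]
width: 23.0
grip_force: 58.8
```

>>> jog_arm:
  motion: [1,0,0,-0.06,0,1,0,0,-0.06,0,1,0,0,0,0]

```text
time: 17.1
tool_pos: [424.9, -193.3, 179.2]
tcp_rot: [-0.0, 0.729, 0.685, -0.0]
ft_force: [0.9, 0.3, -0.2]
width: 22.2
grip_force: 58.8
```

>>> jog_arm:
  motion: [1,0,0,-0.08,0,1,0,0,-0.06,0,1,0,0,0,0]

```text
time: 17.4
tool_pos: [424.8, -193.2, 175.6]
tcp_rot: [-0.0, 0.729, 0.685, -0.0]
ft_force: [-0.8, 0.7, -0.1]
width: 22.4
grip_force: 58.8
```

>>> jog_arm:
  motion: [1,0,0,-0.06,0,1,0,0,0,0]

```text
time: 17.6
tool_pos: [424.9, -193.2, 174.1]
tcp_rot: [-0.0, 0.729, 0.685, -0.0]
ft_force: [0.6, -0.8, -0.3]
width: 22.5
grip_force: 58.8
```

>>> jog_arm:
  motion: [1,0,0,-0.08,0,1,0,0,-0.08,0,1,0,0,0,0]

```text
time: 17.9
tool_pos: [424.8, -193.2, 170.0]
tcp_rot: [-0.0, 0.729, 0.685, -0.0]
ft_force: [-0.2, -0.4, -0.5]
width: 22.6
grip_force: 58.8
```

>>> jog_arm:
  motion: [1,0,0,-0.08,0,1,0,0,-0.08,0,1,0,0,0,0]

```text
time: 18.2
tool_pos: [424.8, -193.2, 166.0]
tcp_rot: [-0.0, 0.729, 0.685, -0.0]
ft_force: [0.4, 0.7, -1.6]
width: 22.4
grip_force: 58.8
```

>>> jog_arm:
  motion: [1,0,0,-0.08,0,1,0,0,-0.08,0,1,0,0,0,0]

```text
time: 18.5
tool_pos: [424.8, -193.2, 162.0]
tcp_rot: [-0.0, 0.729, 0.685, -0.0]
ft_force: [0.3, -0.1, -0.9]
width: 22.7
grip_force: 58.8
```

>>> jog_arm:
  motion: [1,0,0,-0.08,0,1,0,0,-0.08,0,1,0,0,0,0]

```text
time: 18.8
tool_pos: [425.3, -193.5, 158.5]
tcp_rot: [0.0, 0.729, 0.685, 0.0]
ft_force: [0.8, 0.5, 5.8]
width: 22.8
grip_force: 59.4
```

Contact at 6 N, with the foot about 56 mm below the mouth, which is plausible. I release the rod and rise.

>>> jog_arm:
  motion: [1,0,0,0,0,0,0,0,0,0,0,0,0,0,0,0,0,0,0,0,0,0,0,0,0,0,0,0,0,0,0,0,0,0,0,0,0,0,0.4,0,0,0,0,1,0,0,0,0,1,0,0,0,0,1,0,0,0,0,1,0]

```text
time: 20.0
tool_pos: [424.8, -193.2, 270.1]
tcp_rot: [0.0, 0.729, 0.685, 0.0]
ft_force: [0.4, 0.0, 0.4]
width: 85.6
grip_force: 0.0
```

>>> jog_arm:
  motion: [0,0,0,1,0,0,0,0.5,1,0,0,0,1,0,0,0,0,1,0,0,0,0,1,0,0,0,0,1,0,0,0,0,1,0,0,0,0,0,0,0]

```text
time: 20.8
tool_pos: [424.6, -53.7, 319.1]
tcp_rot: [-0.0, 0.728, 0.685, 0.0]
ft_force: [0.0, -0.4, -0.5]
width: 85.5
grip_force: 0.0
```

Run:
```python
from h import *
T,d=r.camera("top");S,ds=r.camera("scene")
for n,a in dict(t3=T,s3=S).items(): cv2.imwrite(f"pics/{n}.png",a)
W=world("top",d);WS=world("scene",ds)
for t,I,Q,roi in(("T",T,W,(340,190,445,245)),("S",S,WS,(340,100,460,240))):
  for k,lo,hi in(("blue",(105,120,60),(130,255,255)),("yel",(22,150,100),(35,255,255))):
    for a,c,m in blobs(I,lo,hi,roi): print(t,k,a,c,np.median(Q[m],0).round(1),"max z",np.percentile(Q[m][:,2],85).round(1))
cv2.imwrite("pics/c4.png",np.vstack([cv2.resize(S[100:240,300:500],(700,300)),cv2.resize(T[180:250,290:450],(700,300),interpolation=2)]))
```

```text
T yel 81 [401.4 220.4] [ 415.7 -303.8  137.9] max z 146.2
S yel 36 [394.4 180.4] [ 407.2 -297.5  142.3] max z 147.2
```

View pics/c4.png

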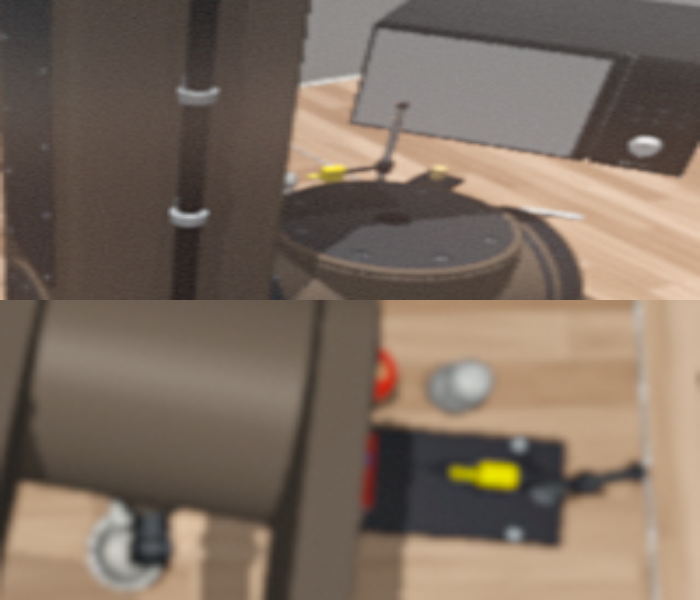

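The scene crop shows the marker's yellow grip at (394,180) and the mast beside it. The arm hides the rod in both views, so I move further left to see it.

>>> jog_arm:
  motion: [0,0.4,1,0,0,0,0.3,1,0,0,0,0,1,0,0,0,0,1,0,0,0,0,1,0,0,0,0,1,0,0,0,0,1,0,0,0,0,0,0,0]

```text
time: 21.7
tool_pos: [442.8, 120.5, 318.6]
tcp_rot: [-0.0, 0.728, 0.685, 0.0]
ft_force: [0.4, -0.1, 0.5]
width: 85.4
grip_force: 0.0
```

Run:
```python
from h import *
T,d=r.camera("top");cv2.imwrite("pics/t4.png",T)
ds=[d]+[r.camera("top")[1] for _ in range(4)];D=np.median(ds,0).astype(np.float32);W=world("top",D)
for k,lo,hi in(("blue",(105,120,60),(130,255,255)),("yel",(22,150,100),(35,255,255))):
    for a,c,m in blobs(T,lo,hi,(340,190,445,245)):
        z=W[m][:,2];print(k,a,c,np.median(W[m],0).round(1),np.sort(z).round()[::3])
        e=cv2.erode(m.astype(np.uint8),np.ones((3,3)))>0;print("core",np.median(W[e],0).round(1),e.sum(),np.sort(W[e][:,2]).round())
# depth calibration: known heights
f=cv2.inRange(cv2.cvtColor(T,cv2.COLOR_BGR2HSV),(0,120,150),(8,255,255));f[:,:350]=0;f[:,382:]=0;f[:205]=0;f[240:]=0
print("column top",np.median(W[...,2][(f>0)&(W[...,2]>75)]))
print("tri marker",tri((394.4,180.4),(401.4,220.4)))
cv2.imwrite("pics/c5.png",cv2.resize(T[190:240,340:440],(800,400),interpolation=2))
```

```text
blue 39 [369.5 217.1] [ 423.9 -191.3  192. ] [ 91. 189. 191. 191. 192. 192. 192. 192. 192. 192. 193. 193. 194.]
core [ 423.9 -191.3  192.6] 13 [191. 192. 192. 192. 192. 193. 193. 193. 193. 193. 194. 194. 194.]
yel 82 [401.5 220.4] [ 415.7 -303.9  137.1] [  8.   9.  10.  10.  11.  11.  11.  12.  12.  12. 133. 134. 134. 136.
 138. 142. 144. 144. 145. 145. 145. 146. 146. 146. 146. 147. 147. 148.]
core [ 415.3 -298.   145.1] 39 [  9. 133. 134. 134. 134. 135. 136. 137. 137. 142. 143. 144. 144. 145.
 145. 145. 145. 145. 145. 145. 145. 145. 145. 146. 146. 146. 146. 146.
 146. 146. 147. 147. 147. 147. 147. 147. 147. 147. 148.]
column top 88.56313745992907
tri marker (array([ 413.19728891, -299.98715368,  137.83108977]), np.float64(5.267780676974103))
```

View pics/c5.png

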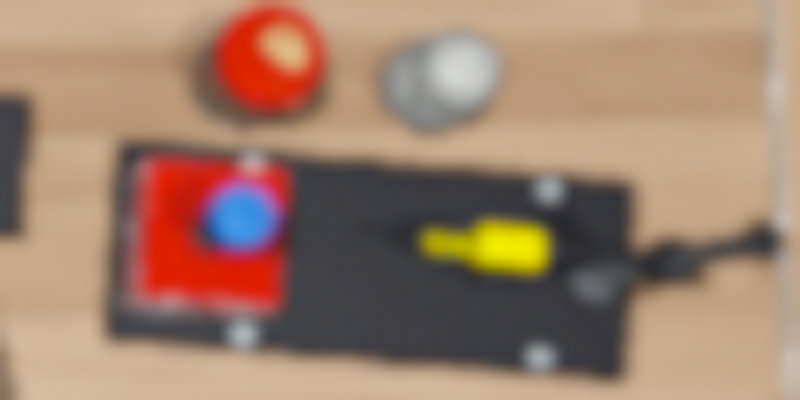

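The blue head stands in the column near pixel (370,217), with its top at 192.6 mm. The column top reads 88.6 mm instead of 90, so the corrected rod top is about 194 mm, and the arm's own estimate is 193.5 mm. The marker's grip block is at about pixel (403,220), mid height about 133.5 mm.

>>> jog_arm:
  motion: [0,0,-0.7,0,0,0,0,-1,0,0,0,0,-1,0,0,0,0,-1,0,0,0,0,-1,0,0,0,0,-1,0,0,0,0,-1,0,0,0,-0.2,-1,0,0,0,-0.2,-1,0,0,0,-0.2,-1,0,0,0,-0.2,-1,0,0,0,-0.25,-1,0,0]

```text
time: 23.15
tool_pos: [415.5, -175.1, 318.4]
tcp_rot: [0.0, 0.729, 0.684, -0.0]
ft_force: [1.0, 0.1, 0.0]
width: 85.3
grip_force: 0.0
```

>>> jog_arm:
  motion: [0,0,-1,0,0,0,0,-1,0,0,0,0,-1,0,0,0,0,-1,0,0,0,0,-0.9,0,0,0,0,-0.36,0,0,0,0,0,-1,0,0,0,0,-1,0,0,0,0,-1,0,0,0,0,-0.5,0,0,0,0,0,0,0,0,0,0,0]

```text
time: 24.35
tool_pos: [416.4, -305.0, 231.5]
tcp_rot: [0.0, 0.729, 0.685, 0.0]
ft_force: [0.4, 0.4, 1.1]
width: 85.2
grip_force: 0.0
```

>>> jog_arm:
  motion: [0,0,0.06,-0.7,0,0,0,0,-0.9,0,0,0,0,-0.9,0,0,0,0,-0.9,0,0,0,0,-0.7,0,0,0,0,-0.4,0,0,0,0,-0.16,0,0,0,0,0,0,0,0,0,0,0]

```text
time: 25.25
tool_pos: [416.7, -303.7, 115.2]
tcp_rot: [0.001, 0.729, 0.685, 0.0]
ft_force: [0.9, -0.6, 1.0]
width: 85.5
grip_force: 0.0
```

>>> jog_arm:
  motion: [1,0,0,0,0,1,0,0,0,0,1,0,0,0,0,1,0,0,0,0,1,0,0,0,0,1,0,0,0,0,1,0,0,0,0,1,0,0,0,0,1,0,0,0,0,1,0,0,0,0]

```text
time: 26.25
tool_pos: [414.4, -303.0, 113.9]
tcp_rot: [-0.001, 0.729, 0.685, -0.001]
ft_force: [-14.1, -5.8, 2.3]
width: 13.5
grip_force: 57.9
```

>>> jog_arm:
  motion: [1,-0.1,0,0.1,0,1,0,0,0.2,0,1,0,0,0.3,0,1,0,0,0.3,0,1,0,0,0.3,0,1,0,0,0.3,0,1,0,0,0.3,0,1,0,0,0.3,0,1,0,0,0.2,0,1,0,0,0.1,0,1,0,0,0,0,1,0,0,0,0]

```text
time: 27.45
tool_pos: [414.0, -303.1, 174.8]
tcp_rot: [0.0, 0.729, 0.685, 0.0]
ft_force: [3.4, 4.1, 3.2]
width: 13.1
grip_force: 60.2
```

>>> jog_arm:
  motion: [0,0,0,0,0,0,0,0,0,0,0,0,0,0,0,0,0,0,0,0,0,0,0,0,0,0,0,0,0.3,0,0,0,0,1,0,0,0,0,1,0,0,0,0,1,0,0,0,0,1,0,0,0,0,1,0,0,0,0,0.8,0]

```text
time: 28.65
tool_pos: [413.8, -303.4, 328.9]
tcp_rot: [0.001, 0.729, 0.685, 0.0]
ft_force: [0.4, 0.8, -0.1]
width: 84.9
grip_force: 0.0
```

>>> jog_arm:
  motion: [0,0,0.6,0,0,0,0,1,0,0,0,0.2,1,0,0,0,0.2,1,0,0,0,0.2,1,0,0,0,0.2,1,0,0,0,0.2,1,0,0,0,0.2,1,0,0,0,0,1,0,0,0,0,1,0,0,0,0,1,0,0,0,0,1,0,0]

```text
time: 29.85
tool_pos: [442.9, -11.9, 326.5]
tcp_rot: [-0.0, 0.729, 0.685, -0.0]
ft_force: [-0.3, 0.0, -1.0]
width: 85.3
grip_force: 0.0
```

>>> jog_arm:
  motion: [0,0,1,0,0,0,0,1,0,0,0,0,1,0,0,0,0,1,0,0,0,0,1,0,0,0,0,0.6,0,0,0,0,0,0,0]

```text
time: 30.55
tool_pos: [442.9, 128.3, 326.5]
tcp_rot: [-0.0, 0.728, 0.685, -0.0]
ft_force: [0.3, -0.1, -0.4]
width: 85.7
grip_force: 0.0
```

Run:
```python
from h import *
T,d=r.camera("top");S,_=r.camera("scene");cv2.imwrite("pics/t5.png",T);cv2.imwrite("pics/s5.png",S)
W=world("top",np.median([d]+[r.camera("top")[1] for _ in range(8)],0).astype(np.float32))
for k,lo,hi in(("blue",(105,120,60),(130,255,255)),("yel",(22,150,100),(35,255,255))):
    for a,c,m in blobs(T,lo,hi,(340,190,445,245),10):
        e=cv2.erode(m.astype(np.uint8),np.ones((3,3)))>0;print(k,a,c,"core",np.median(W[e],0).round(1),np.sort(W[e][:,2]).round())
for k,lo,hi in(("blue",(105,120,60),(130,255,255)),("yel",(22,150,100),(35,255,255))):
    for a,c,m in blobs(S,lo,hi,(300,100,460,240),5): print("S",k,a,c)
print(r.observe()["time"],r.observe()["tool_pos"].round())
cv2.imwrite("pics/c6.png",cv2.resize(T[180:250,300:440],(800,400),interpolation=2))
```

```text
blue 38 [369.5 217.2] core [ 423.9 -190.2  192.2] [191. 191. 191. 192. 192. 192. 192. 192. 193. 193. 194. 194.]
yel 93 [405.8 218.9] core [ 414.9 -299.4  205.3] [193. 193. 194. 195. 195. 195. 195. 196. 199. 201. 202. 203. 203. 203.
 203. 203. 204. 204. 204. 204. 205. 205. 205. 205. 205. 205. 205. 205.
 206. 206. 206. 206. 206. 206. 206. 206. 206. 206. 206. 206. 206. 206.
 206. 206. 206. 206. 207. 207. 208.]
31.05 [444. 126. 327.]
```

View pics/c6.png

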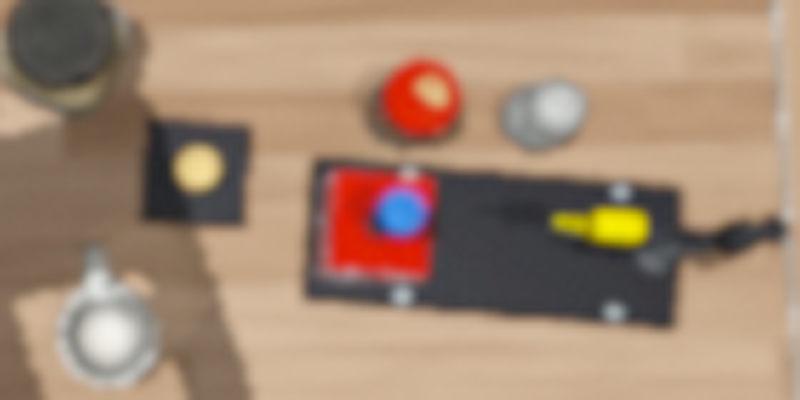

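The crop shows everything in place: the cap is flat, the rod is in the column at about (370,217), and the marker is at about (406,219). Marker mid height reads about 193 mm against about 192.3 mm for the rod top with the same camera, so they are level within 1 mm.

```bash
python3 -c "
from plant import r
print(r.sign_off())"
```

```text
the job is handed in; nothing more can be done
None
```

The job is handed in: the cap lies flat, knob up, on the worktop; the rod rests on the capsules about 56 mm below the column's mouth; the marker is level with the rod's top within about 1 mm by the top camera; the verdict itself was not returned.

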